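# Clear a stuck slug from a bored block with a push rod

### The job

Slide the bored block along its slideway until the cross scribed on its top sits right under the fixed needle, so that the bore faces the catch tray. Then take the push rod from its rest, push the stuck slug out through the far (right-hand) end of the bore so that it drops into the tray, draw the rod out and lay it back in both V cradles of its rest as it lay, handle to the left. Leave the block under the needle and do not disturb the tape roll, the carton and the feed wheel that lie about.

Things in the scene. Friction and masses are not known exactly. Their poses are not given: they have to be found in the camera images.
- fixture: Steel slideway, fixed on the board laid across the tote (board top z = 0.200). Origin: underside, at board height, on the centre line. x runs along the slideway away from the robot, y to the left, z up. Footprint x -122 to +115, y -52 to +52 mm, guides 29 mm high. The block slides along x only (1.5 mm play, about 6 N), its origin from x = -41 to +63 mm, cannot be lifted out, and stays where left.
- needle_tip (a point): Tip of the fixed needle that points straight down, at (43, 0, 117) mm in the fixture's frame, 5 mm above the block's top face. A post at x = 103 mm, 152 mm high, holds the arm (137 to 147 mm above the board) that carries the needle.
- tray (a point): Centre of the inner floor of the open steel catch tray, part of the fixture on its right, at (25, -99, 3) mm in its frame; inside 74 mm (x) by 86 mm (y), rim 28 mm above the board. It lies before the bore's right-hand end when the mark is under the needle.
- block: Aluminium block (about 0.7 kg) on a steel foot in the slideway. Origin: block centre, at the foot's underside, 12 mm above the board; axes like the fixture's. It measures 60 mm (x) by 84 mm (y), top 100 mm above the origin; a round bore of 31 mm diameter goes through along y, its axis 61 mm above the origin, x = 0.
- block_mark (a point): Centre of the cross scribed on the top face of the block, at (18, 0, 100) mm in the block's frame.
- block_tab (a point): Grip point on the upright dark steel tab on the near end of the block's foot, at (-62, 0, 76) mm in the block's frame; the tab is 20 x 20 mm, its top is 17 mm above this point, 22 mm are free between it and the block. It moves as one with the block.
- bore_mouth (a point): Centre of the bore's left (+y) mouth, at (0, 42, 61) mm in the block's frame. The rod goes in here, towards -y; the bore is 84 mm long.
- slug_centre (a point): Centre of the brass slug, a cylinder of 28 mm diameter, 40 mm long, lying along the bore (its y axis), tight in it (some 3 N move it), 0.22 kg; at the start 0 to 12 mm left (+y) of the block's middle.
- rod_grip (a point): Middle of the push rod's handle. The rod is 190 mm long along its own y: a steel shaft 16 mm in diameter, 130 mm long, its tip towards -y, and a black square handle 24 x 24 mm, 60 mm long, at the +y end. 0.15 kg, balanced 42 mm from here towards the tip. It starts level in the rest, handle to the left, axes like the rest's.
- rod_tip (a point): End of the rod's shaft, 160 mm from the handle's middle along the rod's -y.
- rod_mid (a point): Point on the rod's axis half-way along its length, 65 mm from the handle's middle towards the tip.
- rest: Fixed rest for the rod: foot 50 x 120 mm, two steel V cradles (10 mm thick) at y = -65 and +28 mm, rims 44 mm above the board, V 37 mm wide at the top. Origin: at board height below the middle of the lying rod; y runs along the rod to its handle, z up. The rod lies with its axis 36.5 mm above the board, its middle over the origin.
- tape: Bystander: roll of black tape, 55 mm across, 19 mm high, lying loose on the board; origin at the centre of its underside.
- carton: Bystander: small cardboard carton, 50 x 70 x 35 mm, lying loose on the board; origin at the centre of its underside.
- wheel: Bystander: black feed wheel, a disc 47 mm across, 12 mm high, lying loose on the board; origin at the centre of its underside.

How it is judged:
By the outcome, as a careful person would: the job done as asked, in the order asked, and still so for the second after the job is handed in, with the robot touching nothing.
It also fails if it takes over 62 s, if anything falls off the work surface, if the arm or the gripper's body presses on something with over 40 N, if the wrist force passes 120 N, or if a joint passes its speed limit or range.

### The arm

A 6-joint arm with a two-finger parallel gripper is mounted at the origin on the work surface; the furniture and walls round the work are solid. World frame = base frame: x ahead of the robot, y to its left, z up, the work surface at z = 0. Lengths are in m, angles in rad, forces in N, time in s.
With the tool pointing down it reaches from about 0.375 to 0.75 m from the base axis. Payload 9 kg.
Tool frame: the origin (TCP) lies between the finger pads; the fingertips stand 8 mm ahead of it and the grasp point (between the pads) lies 11 mm behind it (arm.finger_overhang is the z of the fingertips in the tool frame, in m); z points along the fingers, y is the direction in which the jaws open and shut (so a half turn about z gives the same grasp; the last joint's range is limited). The gripper opens to 85 mm and grips with 20 to 120 N. Pads are 22 mm wide; open, the fingers measure 114 mm over their backs; the gripper's body (76 mm by 85 mm) begins 54 mm behind the grasp point. The pads swing forward as they close: fully open they stand 13 mm farther back than shut.
Start: joints at [-1.513, 0.104, 0.097, 1.564, 0, 1.353], TCP at [0.163, -0.577, 0.239] pointing down, gripper open.
Joint ranges: [-2.99, 2.99], [-0.84, 1.86], [-1.1, 1.16], [-1.84, 2.11], [-1.51, 1.56], [-3.14, 3.14]. Speed limits (rad/s): [2.22, 2.22, 2.57, 3.14, 3.14, 3.14].

### API

Orientations are given as a rotation vector (axis times angle).
In Python, from station import arm gives the robot as it stands.
- The arm moves only by the shell command python3 -m handwheel 'ROWS' [OPENING]. ROWS is JSON, one flat list of numbers, 6 for each row, row after row: the shift along the tool's x, y, z in cm, then the turn, a rotation vector about the tool's x, y, z in degrees. In form: [dx, dy, dz, wx, wy, wz, dx, dy, dz, wx, wy, wz, ...]. A call has 1 to 12 rows; each row is the pose to reach, as a shift and turn from the pose commanded when the call began, along the tool's axes at that moment; what a row does not reach only later rows make up. A row lasts 1/12 s, in which the tool goes at most 41.7 mm and 7.16 degrees, less where a joint would pass 70% of its speed; a pose out of reach is approached as far as the arm can. A call with a gripper value outside its range is refused whole. OPENING is the opening, from 0 (shut) to 1 (fully open), set as the call begins (- or left out, the last holds). The fingers move at their own pace and stop on an object; the grip force is fixed at half the most. Time passes only in rows, so rows that repeat a pose let the fingers close. It gives the time, the measured TCP pose, the force and the opening at its end, in the units of the state.
- arm.state(): the state, without advancing time (a new reading comes with each control period).
- arm.grab_frame(name): name is "scene" or "side" or "wrist"; returns the picture (384x512x3 uint8, blue, green, red); there is no depth.
- arm.camera_params(name): a dict with "mtx" (3x3 intrinsics, pixels), "R" (3x3) and "t" (3): a world point X has camera coordinates R X + t. Camera axes: x right, y down, z forward; pixel columns grow to the right and rows downward; lengths in m; the calibration is good to about 2 mm. A picture is of the moment at which its call begins: read the wrist's pose just before it. camera_params takes no time and is no camera call; for the wrist camera it gives the pose at the moment of the call.
- arm.job_done(): hands the job in, once; it reports no verdict.
The state is a dict: "time": time; "joint_positions": joint angles; "joint_velocities": joint speeds; "joint_efforts": joint torques, N m; "tcp_pos": TCP position; "tcp_rot": TCP orientation; "ft_force": force on the tool from outside, world axes, zero at the start; "torque": the same for the moment, N m; "gripper_width": finger opening in m.
Only numpy, scipy, OpenCV 4.12 (cv2) and the standard library are available. Lean on these libraries where they do the work, as an engineer would, in place of code of your own. Each camera call takes 0.05 s, during which the arm holds its last target. There are 200 camera calls.

## Working session

There is one attempt and no reset: what is moved stays moved. The work goes in short steps, Python scripts to look and compute and a shell command to move; the robot and the scene stay as the last step left them, time stands still between calls to the robot, and variables do not carry over. Pictures are saved under pics/ and viewed, about 8 in all and at most 12, crops included, and the job is handed in when it is done.

```bash
ls; mkdir -p pics
python3 - <<'E'
from station import arm
import cv2,numpy as np
s=arm.state();print(s)
for n in("scene","side","wrist"):
    p=arm.camera_params(n);cv2.imwrite(f"pics/{n}0.png",arm.grab_frame(n));print(n,p)
E
```

```text
pics
{'time': 0.0, 'joint_positions': array([-1.51269879e+00,  1.04667005e-01,  9.64723778e-02,  1.56393242e+00,
        2.88909875e-06,  1.35307881e+00]), 'joint_velocities': array([ 0.00022925, -0.00091332,  0.00152527, -0.00093447,  0.00089794,
       -0.00023582]), 'joint_efforts': array([-1.28674710e-03, -5.56933451e+01,  5.03648436e+01,  1.71138259e-02,
       -3.86982483e-04, -3.51178159e-06]), 'tcp_pos': array([ 0.16337887, -0.57698192,  0.23854296]), 'tcp_rot': array([-3.11045214e+00, -4.31694953e-01, -1.71100305e-04]), 'ft_force': array([ 0.27821863, -0.73272223, -0.09507313]), 'torque': array([-0.01033681, -0.00616664, -0.01832503]), 'gripper_width': 0.08569933268700479}
scene {'mtx': array([[463.77225542,   0.        , 259.7848063 ],
       [  0.        , 463.77225542, 190.79356195],
       [  0.        ,   0.        ,   1.        ]]), 'R': array([[-0.5514848 , -0.83412806,  0.00974185],
       [-0.64069095,  0.41605711, -0.64529961],
       [ 0.53420934, -0.36211444, -0.76386747]]), 't': array([0.23991661, 0.53390154, 0.999528  ])}
side {'mtx': array([[422.98608252,   0.        , 253.10162967],
       [  0.        , 422.98608252, 189.52721946],
       [  0.        ,   0.        ,   1.        ]]), 'R': array([[ 0.90249873, -0.43022719, -0.02001538],
       [-0.28497712, -0.56166799, -0.77673491],
       [ 0.32293047,  0.70670619, -0.62950955]]), 't': array([-0.50156542,  0.35465753,  1.25714973])}
wrist {'mtx': array([[280.11747543,   0.        , 247.74039185],
       [  0.        , 280.11747543, 194.30415052],
       [  0.        ,   0.        ,   1.        ]]), 'R': array([[ 0.27150597, -0.96243565, -0.00145985],
       [-0.92561558, -0.26153387,  0.27356138],
       [-0.26366702, -0.07292229, -0.96185344]]), 't': array([-0.59944751, -0.03576252,  0.37971885])}
```

View pics/scene0.png

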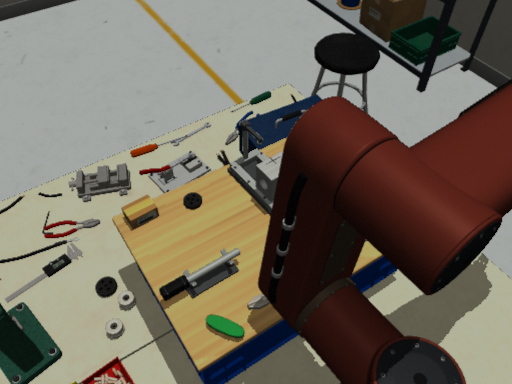

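View pics/side0.png

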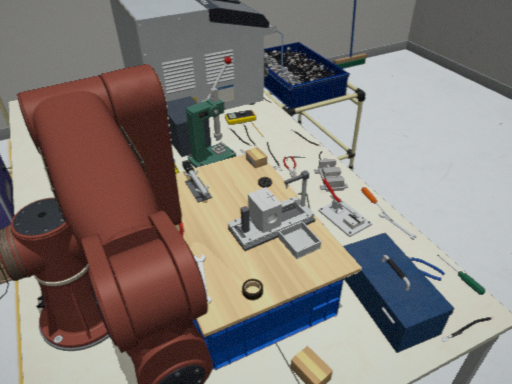

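Run:
```python
import cv2,numpy as np
a=cv2.imread("pics/side0.png");b=cv2.imread("pics/scene0.png")
r=lambda i,x0,x1,y0,y1,k:cv2.resize(i[y0:y1,x0:x1],None,fx=k,fy=k,interpolation=cv2.INTER_CUBIC)
o=np.zeros((600,800,3),np.uint8)
def put(c,x,y):
    o[y:y+c.shape[0],x:x+c.shape[1]]=c[:600-y]
put(r(a,225,325,165,265,4.4),0,0); put(r(b,155,245,240,305,4),440,0); put(r(a,175,225,155,205,6),440,270)
cv2.imwrite("pics/c1.png",o)
```

```text
(no output)
```

View pics/c1.png

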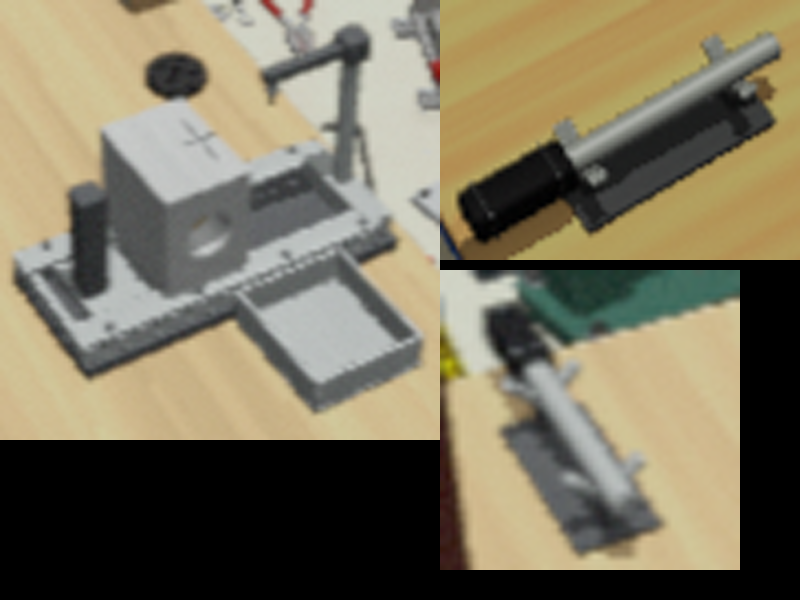

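```bash
cat > h.py <<'E'
from station import arm
import cv2,numpy as np
from scipy.optimize import least_squares
from scipy.spatial.transform import Rotation as Ro
def proj(p,X):
    c=np.atleast_2d(X)@np.array(p["R"]).T+p["t"]; c=c@np.array(p["mtx"]).T
    return c[:,:2]/c[:,2:]
def pose(q,X,z=0.2):
    c,s=np.cos(q[2]),np.sin(q[2]);X=np.atleast_2d(np.array(X,float))/1000
    return np.c_[q[0]+c*X[:,0]-s*X[:,1],q[1]+s*X[:,0]+c*X[:,1],X[:,2]+z]
def move(target,rot=None,s=None):
    "cm shift and deg turn in tool axes from current pose"
    s=s or arm.state();R=Ro.from_rotvec(s["tcp_rot"])
    d=R.inv().apply(np.array(target)-s["tcp_pos"])*100
    w=(R.inv()*rot).as_rotvec(degrees=True) if rot is not None else np.zeros(3)
    return np.round(d,2),np.round(w,2)
def down(yaw):
    "tool pointing down, jaw (y) axis at world yaw"
    y=np.array([np.cos(yaw),np.sin(yaw),0]);z=np.array([0,0,-1.]);x=np.cross(y,z)
    return Ro.from_matrix(np.c_[x,y,z])
E
python3 - <<'E'
from h import *
S=arm.camera_params("side");C=arm.camera_params("scene")
px=lambda l:np.array([(225+x/4.4-.4,165+y/4.4-.4) for x,y in l])
F=[(203,139),(272,100),(88,189),(352,38),(240,295),(345,250),(420,335),(318,382),(92,375)]
fp=px(F)
def mod(q):
    b=q[3];X=[(b+18,0,112),(43,0,117),(b-62,0,105),(103,0,152),(-14,-54,28),(64,-54,28),(64,-144,28),(-14,-144,28),(-122,-52,0)]
    return proj(S,pose(q,X))
f=lambda q:(mod(q)-fp).ravel()
r=least_squares(f,[.55,-.1,0,-10],x_scale=[.1,.1,.3,30],loss="soft_l1");print(r.x,r.fun.reshape(-1,2).round(1).tolist())
sc=np.array([(155+x/4-.4,240+y/4-.4) for x,y in [(332,45),(35,212),(128,160),(150,232),(332,125)]])
sd=np.array([(175+(x-440)/6-.4,155+(y-270)/6-.4) for x,y in [(618,503),(540,365)]])
A=[(0,-95,36.5),(0,95,36.5),(0,35,36.5),(-25,60-18,0),(-25,-78,0)]
g=lambda q:np.r_[(proj(C,pose(q,A[:3]))-sc[:3]).ravel(),(proj(S,pose(q,[A[0],A[2]]))-sd).ravel()]
r=least_squares(g,[.55,.2,0],x_scale=[.1,.1,.3]);print(r.x,r.fun.reshape(-1,2).round(1).tolist())
print(proj(C,pose(r.x,A)),sc)
E
```

```text
[  0.56979475  -0.11547708   0.05642475 -27.58843645] [[-0.2, -0.2], [0.4, 1.2], [0.2, 0.1], [0.9, -1.3], [-0.3, -1.1], [-0.7, -0.5], [1.0, 0.1], [-0.1, 0.1], [-1.1, 1.5]]
[0.42828768 0.15665686 0.00852284] [[1.5, -0.4], [-2.2, 1.1], [0.3, -0.2], [1.1, 0.7], [-0.1, 1.1]]
[[239.05389733 250.48404568]
 [161.10459812 293.67966704]
 [186.91972934 279.37420638]
 [191.46036137 298.1719969 ]
 [239.00150512 270.92024027]] [[237.6  250.85]
 [163.35 292.6 ]
 [186.6  279.6 ]
 [192.1  297.6 ]
 [237.6  270.85]]
```

```bash
cat >> h.py <<'E'
fx=np.array([0.5698,-0.1155,0.0564]);bx=-27.6;rest=np.array([0.4283,0.1567,0.0085])
E
python3 - <<'E'
from h import *
s=arm.state();p=arm.camera_params("wrist");R=Ro.from_rotvec(s["tcp_rot"])
c=-np.array(p["R"]).T@p["t"];print("cam in tool",R.inv().apply(c-s["tcp_pos"]),R.inv().apply(np.array(p["R"])[2]))
t=pose(fx,(bx-62,0,88))[0];print(t)
t[2]+=.13
print(move([s["tcp_pos"][0],s["tcp_pos"][1],t[2]]),move(t,down(fx[2]+np.pi/2)))
E
```

```text
cam in tool [ 0.0689128   0.00018524 -0.13550235] [-2.73780519e-01 -5.72597771e-04  9.61792025e-01]
[ 0.48034247 -0.12055076  0.288     ]
(array([  0.  ,  -0.02, -17.93]), array([0., 0., 0.])) (array([ 42.93, -35.31, -17.89]), array([ 1.0000e-02, -8.0000e-02, -1.6743e+02]))
```

```bash
python3 -m handwheel '[0,0,-10,0,0,-20, 5,-4,-18,0,0,-50, 12,-10,-18,0,0,-80, 43,-35.3,-18,0,0,-167, 43,-35.3,-18,0,0,-167, 43,-35.3,-18,0,0,-167, 43,-35.3,-18,0,0,-167, 43,-35.3,-18,0,0,-167, 43,-35.3,-18,0,0,-167, 43,-35.3,-18,0,0,-167, 43,-35.3,-18,0,0,-167, 43,-35.3,-18,0,0,-167]'
python3 - <<'E'
from h import *
t=pose(fx,(bx-62,0,88+130))[0]
print(move(t,down(fx[2]+np.pi/2)))
E
```

```text
time: 1.15
tcp_pos: [0.405, -0.2289, 0.3994]
tcp_rot: [1.975, 2.443, -0.0]
ft_force: [0.6, -1.3, 0.5]
gripper_width: 0.0855
(array([ 9.02,  9.64, -1.86]), array([-1.000e-02,  2.000e-02, -8.115e+01]))
```

```bash
python3 -m handwheel '[9,9.6,-1.8,0,0,-81, 9,9.6,-1.8,0,0,-81, 9,9.6,-1.8,0,0,-81, 9,9.6,-1.8,0,0,-81, 9,9.6,-1.8,0,0,-81, 9,9.6,-1.8,0,0,-81, 9,9.6,-1.8,0,0,-81, 9,9.6,-1.8,0,0,-81, 9,9.6,-1.8,0,0,-81, 9,9.6,-1.8,0,0,-81, 9,9.6,-1.8,0,0,-81, 9,9.6,-1.8,0,0,-81]'
python3 - <<'E'
from h import *
t=pose(fx,(bx-62,0,88+130))[0]
print(arm.camera_params("wrist"));cv2.imwrite("pics/w1.png",cv2.resize(arm.grab_frame("wrist"),None,fx=1.5,fy=1.5))
print(move(t,down(fx[2]+np.pi/2)))
E
```

```text
time: 2.15
tcp_pos: [0.48, -0.1231, 0.4168]
tcp_rot: [0.087, -3.14, -0.0]
ft_force: [0.3, -0.2, -0.1]
gripper_width: 0.0858
{'mtx': array([[280.11747543,   0.        , 247.74039185],
       [  0.        , 280.11747543, 194.30415052],
       [  0.        ,   0.        ,   1.        ]]), 'R': array([[-5.44068974e-02,  9.98518718e-01,  5.08694916e-04],
       [ 9.60273064e-01,  5.21833228e-02,  2.74139642e-01],
       [ 2.73707018e-01,  1.54035734e-02, -9.61689762e-01]]), 't': array([ 0.14915082, -0.53855314,  0.42096288])}
(array([-0.05,  0.25, -0.11]), array([ 0.01, -0.02, -0.15]))
```

View pics/w1.png

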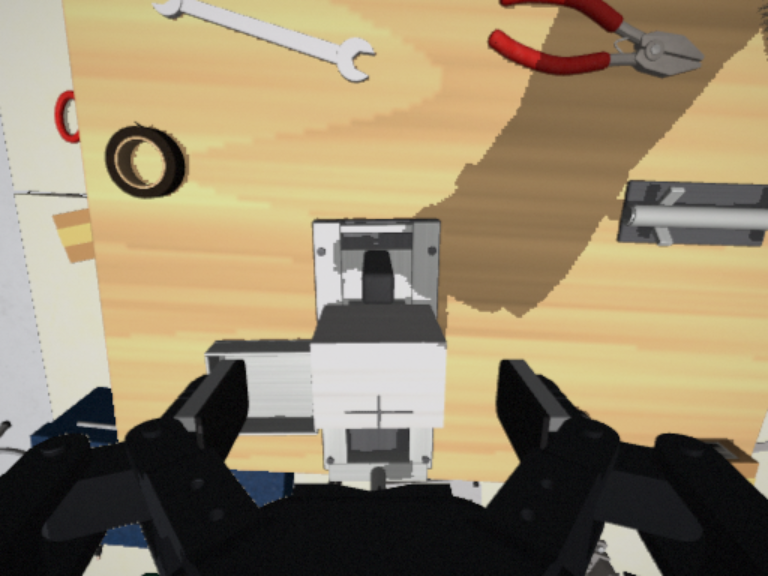

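Run:
```python
from h import *
S=arm.camera_params("side");W=arm.camera_params("wrist")
F=[(203,139),(272,100),(88,189),(352,38),(240,295),(345,250),(420,335),(318,382),(92,375)]
fp=np.array([(225+x/4.4-.4,165+y/4.4-.4) for x,y in F])
wp=np.array([(379,411),(311,343),(446,343),(444,428),(313,428),(377,263)])/1.5-.2
def f(q):
    b=q[3];X=[(b+18,0,112),(43,0,117),(b-62,0,105),(103,0,152),(-14,-54,28),(64,-54,28),(64,-144,28),(-14,-144,28),(-122,-52,0)]
    Y=[(b+18,0,112),(b-30,-42,112),(b-30,42,112),(b+30,42,112),(b+30,-42,112),(b-62,0,105)]
    return np.r_[proj(S,pose(q,X))-fp,2*(proj(W,pose(q,Y))-wp)].ravel()
r=least_squares(f,[.57,-.115,.05,-27],x_scale=[.1,.1,.3,30],loss="soft_l1");q=r.x;print(q,r.fun.reshape(-1,2).round(1).tolist())
print("rod tip",proj(W,pose(rest,[(0,-95,36.5),(-25,-78,0),(25,-78,0)]))*1.5)
t=pose(q,(q[3]-62,0,88))[0];s=arm.state();R=Ro.from_rotvec(s["tcp_rot"])
print(t,move(t-R.apply([0,0,-.011]),down(q[2]+np.pi/2)), np.degrees(q[2]))
```

```text
[  0.56999021  -0.11443047   0.05791324 -29.2621303 ] [[-0.9, -0.2], [0.3, 1.0], [-0.4, 0.1], [0.7, -1.5], [-0.4, -1.3], [-0.8, -0.8], [0.9, -0.3], [-0.2, -0.2], [-1.1, 1.3], [-1.0, 0.6], [-1.2, -0.0], [0.5, -0.9], [-2.2, -0.9], [1.6, -0.1], [1.3, 35.4]]
rod tip [[624.21796999 212.35342244]
 [625.40245199 177.85605647]
 [612.94933533 239.26494471]]
[ 0.47888108 -0.1197128   0.288     ] (array([ 0.09,  0.34, 13.99]), array([ 0.01, -0.02, -0.23])) 3.3181840922406542
```

```bash
python3 -m handwheel '[0.1,0.34,4,0,0,-0.2, 0.1,0.34,7.5,0,0,-0.2, 0.1,0.34,10.5,0,0,-0.2, 0.1,0.34,12.8,0,0,-0.2, 0.1,0.34,14,0,0,-0.2, 0.1,0.34,14,0,0,-0.2, 0.1,0.34,14,0,0,-0.2]' && python3 -m handwheel '[0,0,0,0,0,0,0,0,0,0,0,0,0,0,0,0,0,0,0,0,0,0,0,0,0,0,0,0,0,0,0,0,0,0,0,0]' 0
```

```text
time: 2.78
tcp_pos: [0.4785, -0.1196, 0.2769]
tcp_rot: [0.079, -3.14, -0.001]
ft_force: [-0.7, 1.2, 0.6]
gripper_width: 0.0852
time: 3.28
tcp_pos: [0.479, -0.1197, 0.2776]
tcp_rot: [-0.081, 3.14, 0.0]
ft_force: [0.4, 0.4, 2.3]
gripper_width: 0.0194
```

```bash
python3 -m handwheel '[0,0,0,0,0,0,0,0,0,0,0,0]'
python3 - <<'E'
from h import *
s=arm.state();print(s["tcp_pos"],s["ft_force"],s["gripper_width"]);c,n=np.cos(.0579),np.sin(.0579)
print(Ro.from_rotvec(s["tcp_rot"]).inv().apply([5.43*c,5.43*n,0]))
E
```

```text
time: 3.45
tcp_pos: [0.479, -0.1197, 0.2776]
tcp_rot: [-0.081, 3.14, -0.0]
ft_force: [0.1, 2.6, 4.9]
gripper_width: 0.0197
[ 0.4790085  -0.11967374  0.27759951] [0.09371829 2.59440976 4.92903032] 0.019716385329997976
[-5.42989170e+00  3.40100975e-02  4.40469419e-03]
```

```bash
python3 -m handwheel '[-0.5,0,0,0,0,0,-1.2,0.01,0,0,0,0,-2,0.01,0,0,0,0,-2.8,0.02,0,0,0,0,-3.6,0.02,0,0,0,0,-4.4,0.03,0,0,0,0,-5,0.03,0,0,0,0,-5.3,0.03,0,0,0,0,-5.3,0.03,0,0,0,0,-5.3,0.03,0,0,0,0]'
python3 - <<'E'
from h import *
print(arm.state()["tcp_pos"])
a=arm.grab_frame("side");b=arm.grab_frame("wrist");cv2.imwrite("pics/s2.png",a);cv2.imwrite("pics/w2.png",b)
o=np.zeros((400,800,3),np.uint8)
o[:,:400]=cv2.resize(a[170:236,250:316],(400,400),interpolation=cv2.INTER_CUBIC)
c=b[180:380,150:350];o[:,400:]=cv2.resize(c,(400,400),interpolation=cv2.INTER_CUBIC);cv2.imwrite("pics/c2.png",o)
E
```

```text
time: 4.28
tcp_pos: [0.5313, -0.1171, 0.2776]
tcp_rot: [0.08, -3.139, 0.002]
ft_force: [-5.9, -0.3, 7.4]
gripper_width: 0.0191
[ 0.53126121 -0.11713719  0.27760246]
```

View pics/c2.png

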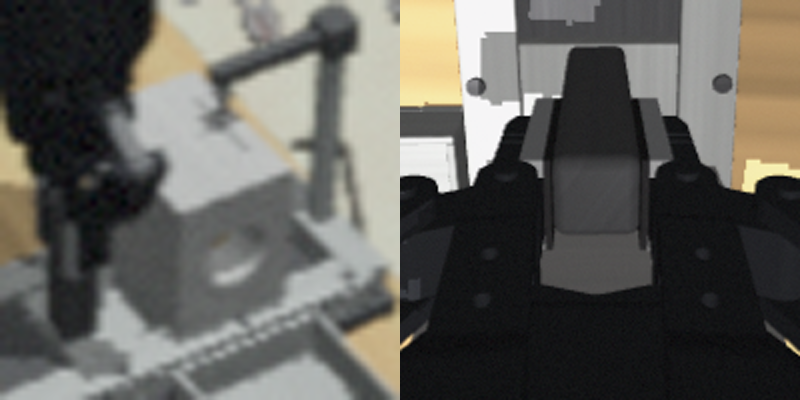

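Run:
```python
from h import *
q=np.array([.56999,-.11443,.0579])
S=arm.camera_params("side");C=arm.camera_params("scene")
for p in(S,C): 
    a=proj(p,pose(q,[(43,0,117),(43,0,112),(33,0,112),(43,10,112)]));print(a[0],(a-a[0])[1:].round(2).tolist())
a=cv2.imread("pics/s2.png");b=arm.grab_frame("scene");cv2.imwrite("pics/sc2.png",b)
m=proj(C,pose(q,[(43,0,117)]))[0].astype(int)
o=np.zeros((400,800,3),np.uint8)
o[:,:400]=cv2.resize(a[177:202,274:299],(400,400),interpolation=cv2.INTER_CUBIC)
o[:,400:]=cv2.resize(b[m[1]-20:m[1]+20,m[0]-20:m[0]+20],(400,400),interpolation=cv2.INTER_CUBIC);cv2.imwrite("pics/c3.png",o)
```

```text
[286.68685533 188.31877112] [[-0.05, 1.4], [-3.1, 2.54], [-1.97, -0.55]]
[259.11040157 145.49231782] [[-0.02, 1.48], [2.45, 3.82], [-3.32, 3.19]]
```

View pics/c3.png

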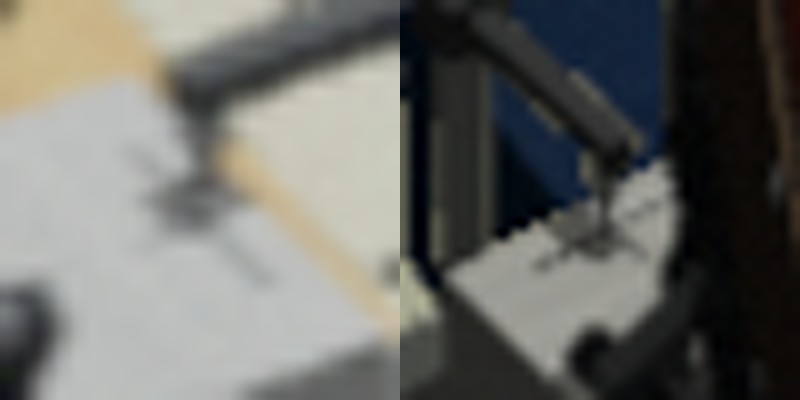

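```bash
python3 -m handwheel '[-0.1,0,0,0,0,0,-0.2,0,0,0,0,0,-0.2,0,0,0,0,0,-0.2,0,0,0,0,0]';  python3 -m handwheel '[0,0,0,0,0,0,0,0,0,0,0,0,0,0,0,0,0,0,0,0,0,0,0,0]' 1 && python3 -m handwheel '[0,0,-2,0,0,0,0,0,-5,0,0,0,0,0,-9,0,0,0,0,0,-13,0,0,0,5,8,-15,0,0,0,5,8,-15,0,0,0,5,8,-15,0,0,0,5,8,-15,0,0,0]'
python3 - <<'E'
from h import *
q=np.array([.56999,-.11443,.0579])
S=arm.camera_params("side");C=arm.camera_params("scene");W=arm.camera_params("wrist")
w=arm.grab_frame("wrist")
a=arm.grab_frame("side");b=arm.grab_frame("scene")
for i,n in((a,"s3"),(b,"sc3"),(w,"w3")):cv2.imwrite(f"pics/{n}.png",i)
mw=proj(W,pose(q,[(43,0,117)]))[0];print(mw)
o=np.zeros((600,800,3),np.uint8)
o[:320,:400]=cv2.resize(a[177:197,274:299],(400,320),interpolation=cv2.INTER_CUBIC)
o[:320,400:]=cv2.resize(b[131:155,246:276],(400,320),interpolation=cv2.INTER_CUBIC)
x,y=mw.astype(int).clip(40,340)
o[320:,:]=cv2.resize(w[max(y-28,0):y+28,max(x-80,0):x+80],(800,280),interpolation=cv2.INTER_CUBIC);print(max(y-28,0),max(x-80,0))
cv2.imwrite("pics/c4.png",o)
E
```

```text
time: 4.77
tcp_pos: [0.5326, -0.117, 0.2776]
tcp_rot: [0.08, -3.138, 0.002]
ft_force: [-10.2, -0.5, 7.5]
gripper_width: 0.0196
time: 5.1
tcp_pos: [0.5338, -0.1167, 0.2768]
tcp_rot: [0.081, -3.14, -0.0]
ft_force: [1.0, 0.3, 0.9]
gripper_width: 0.067
time: 5.77
tcp_pos: [0.4788, -0.0372, 0.4293]
tcp_rot: [-0.085, 3.137, -0.002]
ft_force: [0.3, -1.2, -0.1]
gripper_width: 0.0854
[170.10001669 312.47777278]
284 90
```

View pics/c4.png

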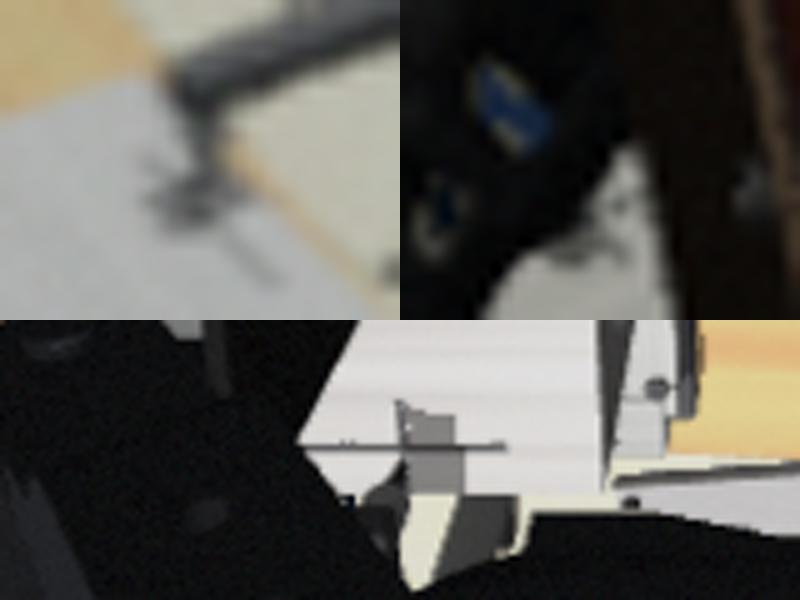

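```bash
python3 -m handwheel '[3,-2,0,0,0,0,6,-4,0,0,0,0,6,-4,0,0,0,0,6,-4,0,0,0,0,6,-4,0,0,0,0]'
python3 - <<'E'
from h import *
q=np.array([.56999,-.11443,.0579]);W=arm.camera_params("wrist")
w=arm.grab_frame("wrist");cv2.imwrite("pics/w4.png",w);np.savez("w4.npz",**{k:np.array(W[k]) for k in("mtx","R","t")})
m=proj(W,pose(q,[(43,0,117),(43,0,112),(33,0,112)]));print(m,arm.state()["tcp_pos"])
r=proj(W,pose(rest,[(0,-95,36.5),(0,95,36.5),(0,35,36.5)]));print(r)
o=np.zeros((600,800,3),np.uint8);x,y=m[0].astype(int)
o[:300]=cv2.resize(w[y-15:y+15,x-40:x+40],(800,300),interpolation=cv2.INTER_CUBIC);print(x-40,y-15)
x0,y0=r.mean(0).astype(int)-[100,37];x0=min(x0,312);y0=max(y0,0);print(x0,y0)
o[300:]=cv2.resize(w[y0:y0+75,x0:x0+200],(800,300),interpolation=cv2.INTER_CUBIC)
cv2.imwrite("pics/c5.png",o)
E
```

```text
time: 6.33
tcp_pos: [0.4222, -0.0831, 0.4265]
tcp_rot: [0.078, -3.14, -0.001]
ft_force: [0.0, 0.6, -0.8]
gripper_width: 0.0858
[[213.08891071 360.62305878]
 [213.62041415 356.82235258]
 [213.23552434 349.53766328]] [ 0.42238563 -0.08269313  0.42649369]
[[368.08457349 187.25033081]
 [524.4266391  193.36648555]
 [475.28014355 191.44385794]]
173 345
312 153
```

View pics/c5.png

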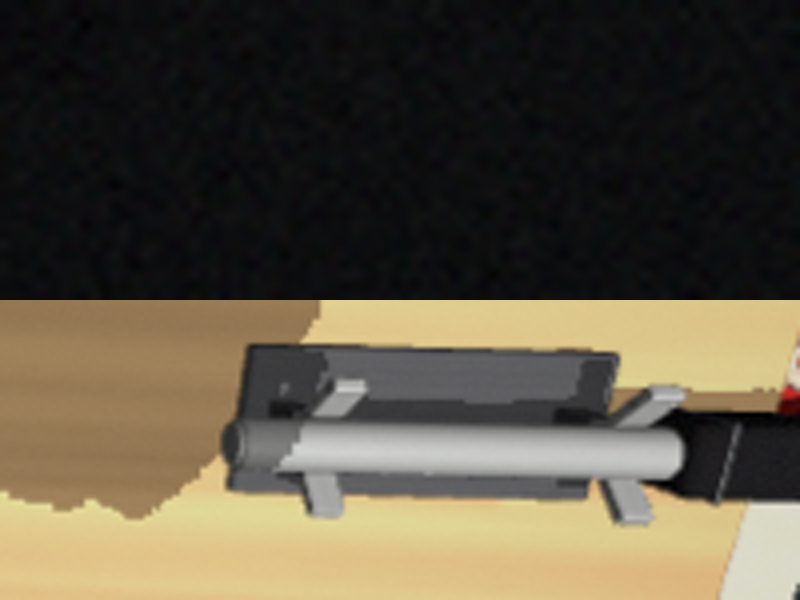

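```bash
sed -i 's/^fx=.*/fx=np.array([.5700,-.1144,.0579]);bx=25;rest=np.array([.429,.158,.02])/' h.py
python3 - <<'E'
from h import *
t=pose(rest,(0,65,36.5-11+80))[0];print(t,move(t,down(rest[2])))
E
```

```text
[0.42770009 0.222987   0.3055    ] (array([-2.09, 30.5 , 12.11]), array([-0.000e+00, -5.000e-02,  9.176e+01]))
```

```bash
python3 -m handwheel '[-0.5,6,0,0,0,20,-2.1,30.5,6,0,0,91.8,-2.1,30.5,6,0,0,91.8,-2.1,30.5,6,0,0,91.8,-2.1,30.5,6,0,0,91.8,-2.1,30.5,8,0,0,91.8,-2.1,30.5,10,0,0,91.8,-2.1,30.5,12.1,0,0,91.8,-2.1,30.5,12.1,0,0,91.8,-2.1,30.5,12.1,0,0,91.8,-2.1,30.5,12.1,0,0,91.8,-2.1,30.5,12.1,0,0,91.8]';python3 -m handwheel '[0,0,0,0,0,7,0,0,0,0,0,7,0,0,0,0,0,7]'
python3 - <<'E'
from h import *
t=pose(rest,(0,65,36.5-11))[0];print(t,move(t,down(rest[2])))
W=arm.camera_params("wrist");w=arm.grab_frame("wrist");
cv2.imwrite("pics/w5.png",cv2.resize(w,None,fx=1.5,fy=1.5))
print(proj(W,pose(rest,[(0,-95,36.5),(0,95,36.5),(0,35,36.5)]))*1.5)
E
```

```text
time: 7.38
tcp_pos: [0.4264, 0.2251, 0.3041]
tcp_rot: [-1.892, -2.505, 0.004]
ft_force: [-0.2, 0.3, 0.2]
gripper_width: 0.0851
time: 7.63
tcp_pos: [0.4272, 0.2239, 0.3056]
tcp_rot: [-2.033, -2.394, 0.001]
ft_force: [0.2, -0.7, -0.7]
gripper_width: 0.0854
[0.42770009 0.222987   0.2255    ] (array([-0.1 ,  0.04,  8.01]), array([-0.05,  0.01,  8.18]))
[[336.50415695 556.91362999]
 [382.13387805 257.08797064]
 [365.45783949 366.66357479]]
```

View pics/w5.png

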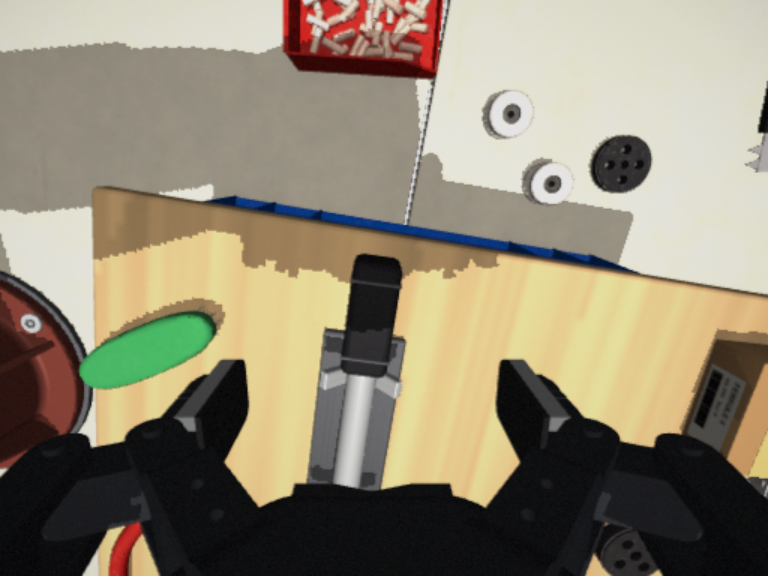

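Run:
```python
from h import *
w=cv2.cvtColor(cv2.imread("pics/w5.png"),cv2.COLOR_BGR2GRAY).astype(int)
W=arm.camera_params("wrist")
pts=[]
for y in (280,310,340,365):
    r=w[y,330:420]; d=np.where(r<45)[0]+330;print(y,d.min(),d.max(),(d.min()+d.max())/2)
for y in (400,430,460,478):
    r=w[y,325:400]; d=np.where(r>125)[0]+325;print(y,d.min(),d.max(),(d.min()+d.max())/2)
l=pose(rest,[(0,v,36.5) for v in range(-40,96,15)]);print((proj(W,l)*1.5).round(1).tolist())
```

```text
280 358 399 378.5
310 349 395 372.0
340 343 390 366.5
365 341 376 358.5
400 345 399 372.0
430 341 399 370.0
460 337 399 368.0
478 335 399 367.0
[[347.7, 482.7], [351.0, 461.0], [354.4, 438.5], [358.0, 415.3], [361.6, 391.2], [365.4, 366.3], [369.4, 340.4], [373.5, 313.5], [377.7, 285.7], [382.1, 256.7]]
```

```bash
python3 -m handwheel '[-0.1,0,3,0,0,7,-0.1,0,5.5,0,0,8,-0.1,0,7.2,0,0,8,-0.1,0,8,0,0,8,-0.1,0,8,0,0,8,-0.1,0,8,0,0,8]' && python3 -m handwheel '[0,0,0,0,0,0,0,0,0,0,0,0,0,0,0,0,0,0,0,0,0,0,0,0,0,0,0,0,0,0,0,0,0,0,0,0,0,0,0,0,0,0,0,0,0,0,0,0]' 0
python3 - <<'E'
from h import *
s=arm.state();print({k:s[k] for k in("tcp_pos","tcp_rot","ft_force","torque")});np.savez("grip.npz",p=s["tcp_pos"],r=s["tcp_rot"])
E
```

```text
time: 8.18
tcp_pos: [0.4274, 0.2223, 0.2266]
tcp_rot: [2.199, 2.243, 0.0]
ft_force: [0.2, -0.9, 0.2]
gripper_width: 0.0853
time: 8.85
tcp_pos: [0.4271, 0.2222, 0.2263]
tcp_rot: [2.201, 2.242, -0.0]
ft_force: [-3.4, -0.8, 4.8]
gripper_width: 0.0229
{'tcp_pos': array([0.42714592, 0.22221284, 0.22633938]), 'tcp_rot': array([ 2.20096463e+00,  2.24153971e+00, -3.97291856e-04]), 'ft_force': array([-3.40259267, -0.78959365,  4.7844578 ]), 'torque': array([-0.30364695,  0.71290364, -0.10302766])}
```

Run:
```python
from h import *
t=pose(fx,(25,235,0))[0];t[2]=.2628
print(t,move(t,down(fx[2])))
```

```text
[0.58135921 0.12165289 0.2628    ] (array([-10.34,  15.23,  -3.64]), array([-0.01,  0.02, -2.27]))
```

```bash
python3 -m handwheel '[0,0,-1.5,0,0,0,0,0,-3.5,0,0,0,0,0,-6,0,0,0,-2,3,-7,0,0,-1,-4,6,-7,0,0,-2.3,-6.2,9.2,-7,0,0,-2.3,-8.5,12.5,-7,0,0,-2.3,-9.8,14.5,-6,0,0,-2.3,-10.3,15.2,-5,0,0,-2.3,-10.3,15.2,-4,0,0,-2.3,-10.3,15.2,-3.64,0,0,-2.3,-10.3,15.2,-3.64,0,0,-2.3]';python3 -m handwheel '[0,0,0,0,0,0,0,0,0,0,0,0,0,0,0,0,0,0]'
python3 - <<'E'
from h import *
t=pose(fx,(25,235,0))[0];t[2]=.2628
s=arm.state();print(move(t,down(fx[2])),s["ft_force"],s["time"])
C=arm.camera_params("scene");S=arm.camera_params("side")
a=arm.grab_frame("side");b=arm.grab_frame("scene");cv2.imwrite("pics/s6.png",a);cv2.imwrite("pics/sc6.png",b)
X=pose(fx,[(25,235-160,73),(25,235-95,73),(25,42,73),(43,0,117)])
print(proj(S,X).round(1).tolist(),proj(C,X).round(1).tolist())
o=np.zeros((600,800,3),np.uint8)
o[:,:400]=cv2.resize(a[150:230,250:303],(400,600),interpolation=cv2.INTER_CUBIC)
o[:,400:]=cv2.resize(b[125:230,190:260],(400,600),interpolation=cv2.INTER_CUBIC)
cv2.imwrite("pics/c6.png",o)
E
```

```text
time: 9.85
tcp_pos: [0.5796, 0.123, 0.261]
tcp_rot: [-2.153, -2.285, 0.002]
ft_force: [0.3, 1.3, -1.6]
gripper_width: 0.0233
time: 10.1
tcp_pos: [0.5809, 0.1227, 0.2635]
tcp_rot: [2.154, 2.286, 0.002]
ft_force: [-0.2, 0.9, -1.9]
gripper_width: 0.0227
(array([-0.11,  0.03,  0.07]), array([0.09, 0.01, 0.09])) [-0.20753511  0.88407745 -1.88859704] 10.1
[[267.5, 188.1], [256.7, 176.6], [273.2, 194.2], [286.7, 188.3]] [[238.5, 175.7], [216.0, 187.8], [249.6, 169.7], [259.1, 145.5]]
```

View pics/c6.png

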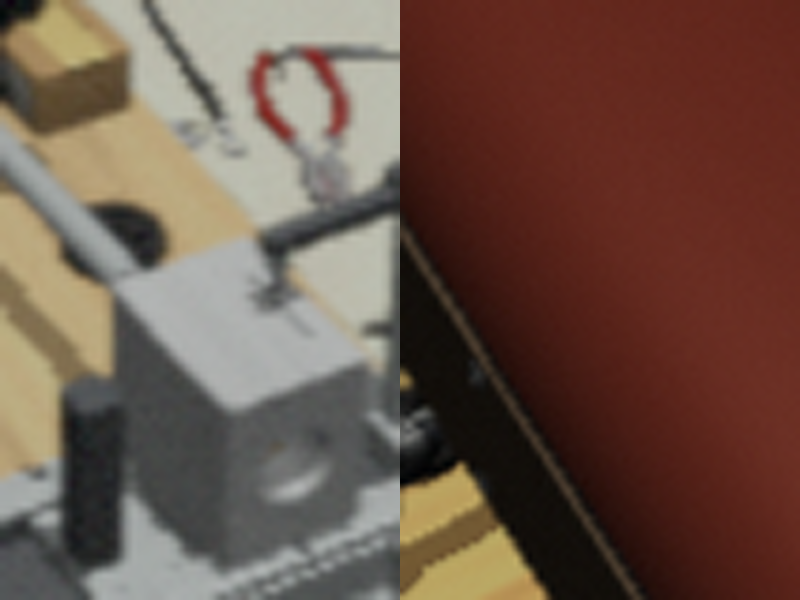

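```bash
python3 -m handwheel '[-0.6,0,0,0,0,0,-1.4,0,0,0,0,0,-2.2,0,0,0,0,0,-3,0,0,0,0,0,-3.6,0,0,0,0,0,-4,0,0,0,0,0,-4,0,0,0,0,0]' && python3 -m handwheel '[-0.4,0,0,0,0,0,-0.8,0,0,0,0,0,-1.2,0,0,0,0,0,-1.6,0,0,0,0,0,-2,0,0,0,0,0,-2.4,0,0,0,0,0,-2.8,0,0,0,0,0,-2.8,0,0,0,0,0]'
python3 - <<'E'
from h import *
t=pose(fx,(25,160-48,0))[0];t[2]=.2628
print(move(t,down(fx[2])))
E
```

```text
time: 10.78
tcp_pos: [0.5836, 0.081, 0.2624]
tcp_rot: [2.157, 2.284, -0.0]
ft_force: [-0.4, 0.3, -1.3]
gripper_width: 0.0229
time: 11.45
tcp_pos: [0.5852, 0.0535, 0.2624]
tcp_rot: [2.156, 2.285, -0.0]
ft_force: [-0.2, 0.5, -0.6]
gripper_width: 0.0231
(array([-5.47,  0.01, -0.04]), array([-0.  ,  0.02,  0.  ]))
```

```bash
python3 -m handwheel '[-0.4,0,0,0,0,0,-0.8,0,0,0,0,0,-1.2,0,0,0,0,0,-1.6,0,0,0,0,0]'; python3 -m handwheel '[-0.4,0,0,0,0,0,-0.8,0,0,0,0,0]'
python3 - <<'E'
from h import *
t=pose(fx,(25,160-48,0))[0];t[2]=.2628
print(move(t,down(fx[2])))
a=arm.grab_frame("side");cv2.imwrite("pics/s7.png",a)
print(np.abs(a.astype(int)-cv2.imread("pics/s6.png"))[200:225,280:300].max(2).round().max())
for n in("s6","s7"):
    i=cv2.imread(f"pics/{n}.png",0)[204:224:2,280:300:2];print(i)
E
```

```text
time: 11.78
tcp_pos: [0.5861, 0.0379, 0.2624]
tcp_rot: [-2.156, -2.285, 0.0]
ft_force: [-0.3, 1.5, -1.7]
gripper_width: 0.0229
time: 11.95
tcp_pos: [0.5866, 0.0298, 0.2625]
tcp_rot: [2.156, 2.285, -0.0]
ft_force: [0.4, 2.5, -1.8]
gripper_width: 0.0231
(array([-3.1 ,  0.01, -0.03]), array([0.  , 0.01, 0.03]))
138
[[131 126  91  81  89  85  85  86  85  97]
 [ 77  85  84  87  87  84  83  87  88  85]
 [ 80  86  84  84  91  83  64  82  84  74]
 [ 80  88  91  98 109 100  91  87  88  73]
 [ 81  89  99 114 115 107 124  91  86  85]
 [ 82  91  97 118 149 163 116  90  88  98]
 [ 84  87  93 131 136 104  91  89  93 155]
 [ 84  88  87  89  85  88  88  89 101 164]
 [ 84  91  89  90  91  90  99 114 147 169]
 [ 84  90  89  90 100 107 166 160 109 110]]
[[145 129  95  90  85  88  88  87  86  99]
 [ 82  90  87  90  87  90  90  90  88  86]
 [ 83  92  88  93 124 140 100  83  87  74]
 [ 86  88  91 125 143 150 139 102  91  74]
 [ 83  93  88 113 132 139  91  80  89  88]
 [ 87  90  81  92 108  79  71  70  88 101]
 [ 85  90  84  66  78  76  73  77  96 159]
 [ 88  90  84  75  72  71  80  89 101 169]
 [ 89  94  86  74  77  77  91 119 152 173]
 [ 88  87  83  82  84  72 116 160 112 114]]
```

```bash
python3 -m handwheel '[-0.4,0,0,0,0,0,-0.8,0,0,0,0,0,-1.2,0,0,0,0,0,-1.6,0,0,0,0,0,-2,0,0,0,0,0,-2.4,0,0,0,0,0,-2.7,0,0,0,0,0,-3,0,0,0,0,0,-3.2,0,0,0,0,0,-3.2,0,0,0,0,0,-3.2,0,0,0,0,0,-3.2,0,0,0,0,0]'
python3 - <<'E'
from h import *
a=arm.grab_frame("side");cv2.imwrite("pics/s8.png",a)
cv2.imwrite("pics/c8.png",cv2.resize(a[170:250,245:345],(750,600),interpolation=cv2.INTER_CUBIC))
E
```

```text
time: 13.0
tcp_pos: [0.5884, -0.0016, 0.2624]
tcp_rot: [-2.156, -2.285, 0.0]
ft_force: [0.5, 0.2, -1.9]
gripper_width: 0.0229
```

View pics/c8.png

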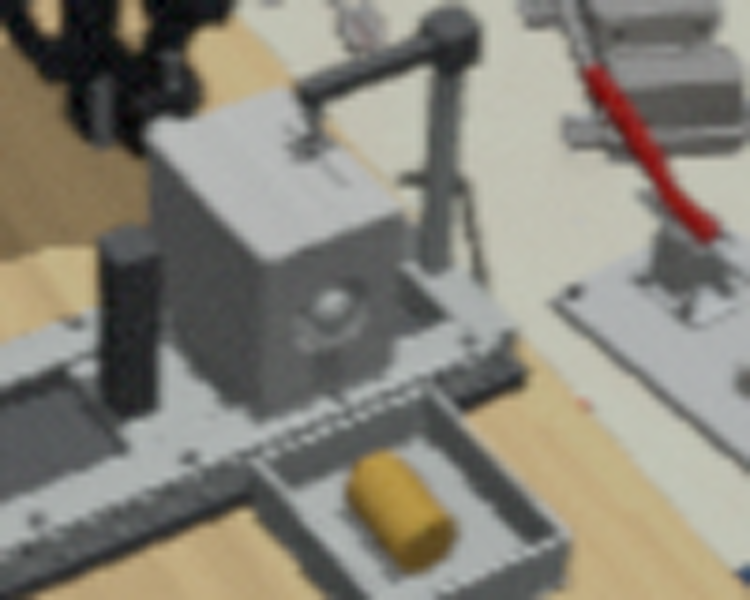

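```bash
python3 -m handwheel '[0.8,0,0,0,0,0,2,0,0,0,0,0,3.5,0,0,0,0,0,5,0,0,0,0,0,6.5,0,0,0,0,0,8,0,0,0,0,0,9.5,0,0,0,0,0,11,0,0,0,0,0,12.4,0,0,0,0,0,13.4,0,0,0,0,0,13.4,0,0,0,0,0,13.4,0,0,0,0,0]'; python3 -m handwheel '[0,0,-1,0,0,0,0,0,-3,0,0,0,0,0,-3,0,0,0,0,0,-3,0,0,0,0,0,-3,0,0,0]'
python3 - <<'E'
from h import *
g=np.load("grip.npz");t=g["p"]+[0,0,.04]
s=arm.state();print(s["tcp_pos"],move(t,Ro.from_rotvec(g["r"])))
E
```

```text
time: 14.05
tcp_pos: [0.5805, 0.1326, 0.2624]
tcp_rot: [2.154, 2.287, -0.0]
ft_force: [-0.1, -0.3, -1.9]
gripper_width: 0.0229
time: 14.47
tcp_pos: [0.5808, 0.1315, 0.2922]
tcp_rot: [2.156, 2.284, -0.0]
ft_force: [0.8, 0.6, -0.4]
gripper_width: 0.0233
[0.5807944  0.13154485 0.29220473] (array([  9.94, -14.82,   2.58]), array([ 0.01, -0.01,  2.26]))
```

```bash
python3 -m handwheel '[2,-3,0,0,0,0,4,-6,0,0,0,0,6,-9,0,0,0,2.3,8,-12,0,0,0,2.3,9.2,-13.8,1,0,0,2.3,9.94,-14.82,2,0,0,2.3,9.94,-14.82,2.6,0,0,2.3,9.94,-14.82,2.6,0,0,2.3,9.94,-14.82,2.6,0,0,2.3,9.94,-14.82,2.6,0,0,2.3]'
python3 - <<'E'
from h import *
g=np.load("grip.npz");t=g["p"]
s=arm.state();print(s["tcp_pos"],move(t,Ro.from_rotvec(g["r"])))
E
```

```text
time: 15.3
tcp_pos: [0.4276, 0.2221, 0.2665]
tcp_rot: [2.202, 2.24, -0.0]
ft_force: [-0.4, 1.0, -2.2]
gripper_width: 0.023
[0.42755836 0.22206156 0.26646147] (array([ 0.02, -0.04,  4.01]), array([ 0.  , -0.  , -0.06]))
```

```bash
python3 -m handwheel '[0,-0.04,1,0,0,0,0,-0.04,2,0,0,0,0,-0.04,3,0,0,0,0,-0.04,3.5,0,0,0,0,-0.04,3.8,0,0,0,0,-0.04,4,0,0,0,0,-0.04,4,0,0,0,0,-0.04,4,0,0,0]'; python3 -m handwheel '[0,0,0,0,0,0,0,0,0,0,0,0,0,0,0,0,0,0,0,0,0,0,0,0,0,0,0,0,0,0,0,0,0,0,0,0]' 1 && python3 -m handwheel '[0,0,-1,0,0,0,0,0,-3,0,0,0,0,0,-6,0,0,0,0,0,-10,0,0,0,0,0,-14,0,0,0,0,0,-18,0,0,0,4,0,-20,0,0,0,4,0,-20,0,0,0,4,0,-20,0,0,0,4,0,-20,0,0,0]'
python3 - <<'E'
from h import *
i=[arm.grab_frame(n) for n in("side","scene","wrist")]
for a,n in zip(i,("s9","sc9","w9")):cv2.imwrite(f"pics/{n}.png",a)
a,b,w=i
o=np.zeros((600,800,3),np.uint8)
o[:300,:400]=cv2.resize(w[100:384,60:440],(400,300))
o[300:,:400]=cv2.resize(b[235:310,150:250],(400,300),interpolation=cv2.INTER_CUBIC)
o[:300,400:]=cv2.resize(a[175:250,235:335],(400,300),interpolation=cv2.INTER_CUBIC)
o[300:,400:]=cv2.resize(a[150:210,170:250],(400,300),interpolation=cv2.INTER_CUBIC)
cv2.imwrite("pics/c9.png",o)
E
```

```text
time: 15.97
tcp_pos: [0.4266, 0.2227, 0.2267]
tcp_rot: [2.201, 2.241, 0.001]
ft_force: [1.0, -0.4, -1.1]
gripper_width: 0.023
time: 16.47
tcp_pos: [0.4264, 0.2227, 0.2265]
tcp_rot: [2.201, 2.242, 0.0]
ft_force: [-0.4, 0.4, -0.3]
gripper_width: 0.0853
time: 17.3
tcp_pos: [0.4257, 0.2627, 0.4263]
tcp_rot: [2.2, 2.243, -0.001]
ft_force: [0.5, -0.6, -0.5]
gripper_width: 0.0853
```

View pics/c9.png

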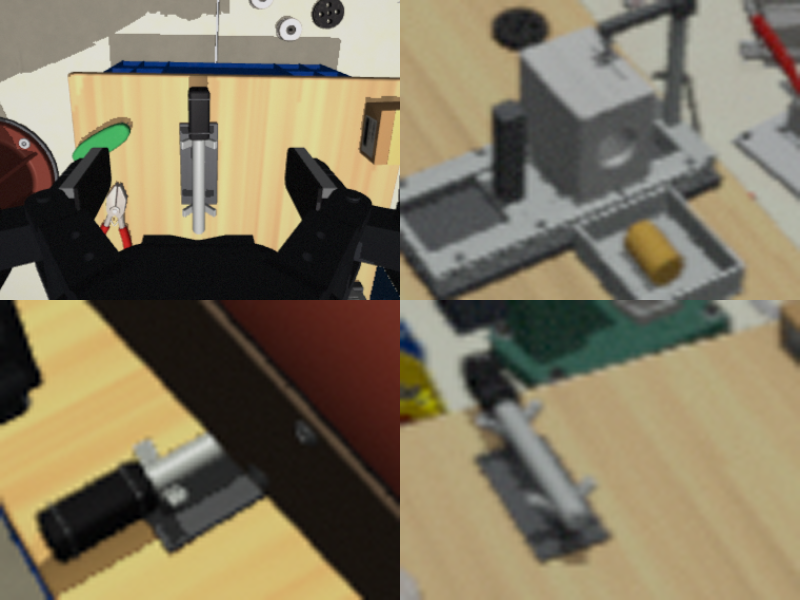

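Run:
```python
from h import *
S=arm.camera_params("side")
f=np.mean([cv2.cvtColor(arm.grab_frame("side"),cv2.COLOR_BGR2GRAY).astype(float) for _ in range(8)],0)
n=proj(S,pose(fx,[(43,0,117)]))[0];print("needle pred",n);x,y=n.astype(int)
print(f[y-8:y+7,x-8:x+9].astype(int))
# rectified top plane, 0.5 mm grid
u=np.arange(28,58,1.);v=np.arange(-24,25,4.)
G=np.array([[(a,b,112) for a in u] for b in v]).reshape(-1,3);P=proj(S,pose(fx,G)).astype(np.float32).reshape(len(v),len(u),2)
r=cv2.remap(f.astype(np.float32),P[...,0],P[...,1],cv2.INTER_CUBIC)
print("x",u.astype(int))
for b,row in zip(v,r):print(int(b),row.astype(int))
o=cv2.imread("pics/s0.png") if False else cv2.imread("pics/side0.png",0).astype(float)
for nm,(x0,x1,y0,y1) in dict(rod=(180,226,160,205),tape=(236,268,272,302),carton=(243,270,147,168),wheel=(255,275,174,190)).items():
    A=o[y0:y1,x0:x1].astype(np.float32);B=f[y0:y1,x0:x1].astype(np.float32);print(nm,cv2.phaseCorrelate(A,B),abs(A-B).mean())
```

```text
needle pred [286.68476218 188.31171319]
[[164 163 160 160 160 152 141 126 103  90  83  79  74  61  48  48  53]
 [164 163 162 163 161 144 103  84  81  75  65  52  45  49  66  98 119]
 [165 167 168 168 167 148  95  54  52  48  49  52  67 102 144 168 172]
 [169 170 169 170 168 157 119  59  39  50  88 117 143 168 174 177 177]
 [170 171 169 170 170 167 147  98  60  76 133 168 173 176 177 178 178]
 [170 169 169 169 169 167 153 113  78  86 125 161 174 175 177 177 178]
 [169 169 170 169 160 155 163 140  84  98 139 160 169 176 176 177 177]
 [170 169 169 169 160 141 144 141  93  89 127 151 167 176 177 177 177]
 [171 169 169 169 165 152 125  92  71  85 109 131 155 169 174 176 176]
 [171 170 168 166 154 125 106  89  88 102 108 128 150 157 168 175 177]
 [170 170 170 168 164 146 113  96  82 108 143 163 166 164 165 171 176]
 [167 169 170 169 167 155 134 127 129 141 149 166 169 168 166 163 167]
 [166 168 169 170 169 166 164 164 164 160 147 152 167 169 168 166 164]
 [166 167 167 169 170 169 167 167 168 167 160 148 151 167 169 169 166]
 [166 166 166 168 170 170 168 167 167 168 168 160 148 155 168 170 
[... 1358 characters left out ...]
53]
16 [169 169 169 169 169 169 170 169 167 165 159 152 146 142 144 149 156 158
 159 152 136 113  95  82  78  82  89  97 105 114]
20 [170 170 169 169 169 169 169 170 170 168 166 163 160 158 157 158 160 163
 164 158 147 136 119 100  87  77  70  68  72  83]
24 [170 170 169 169 169 169 169 170 170 170 170 169 168 168 168 168 169 170
 169 166 163 157 143 131 114  91  73  59  51  46]
rod ((-0.09539641835774404, 0.38784931812947576), 0.9735636384398849) 24.308151
tape ((0.04563900748226857, 0.026367743646604325), 0.97220374122262) 22.998697
carton ((0.533549544024476, 0.0733134342150894), 0.9959995728216053) 24.208553
wheel ((0.5495205299239867, -0.39849943691051415), 0.8357931852340699) 21.386328
```

Run:
```python
from h import *
o=cv2.imread("pics/side0.png",0);f=cv2.imread("pics/s9.png",0)
for nm,(x0,x1,y0,y1) in dict(rod=(180,226,160,205),tape=(236,268,272,302),carton=(243,270,147,168),wheel=(255,275,174,190)).items():
    M=np.eye(2,3,dtype=np.float32)
    try: c,M=cv2.findTransformECC(o[y0:y1,x0:x1],f[y0:y1,x0:x1],M,cv2.MOTION_TRANSLATION);print(nm,round(c,3),M[:,2])
    except cv2.error: print(nm,"ecc failed")
s=arm.state();print(s["time"],s["ft_force"],s["joint_velocities"].round(3))
print(arm.job_done())
```

```text
rod 0.999 [0.02671195 0.02210807]
tape 1.0 [-0.00581579 -0.02480878]
carton 1.0 [ 0.0134569 -0.0076234]
wheel 0.982 [-0.13094178 -0.14611262]
17.85 [-1.00143216  0.74221887 -0.44286117] [ 0.002  0.002  0.005 -0.001  0.001  0.001]
the job is handed in; nothing more can be done
None
```

The job is done and handed in at 17.9 s. I slid the block by its tab about 54 mm to the needle, pushed the slug out with the rod, drew the rod out, and laid it back in its rest.

- **Slug:** the camera shows it lying in the tray.
- **Rod:** it lies in both V cradles with the handle to the left. Compared with the start picture, its image has shifted by less than 0.05 px.
- **Bystanders:** the tape and carton have not moved (under 0.03 px). The wheel's image differs by 0.2 px with a weaker match (0.98), though nothing came near it.
- **Block position:** this is the least certain check.
  - The side view puts the cross between 1.5 mm short of the needle and 0.7 mm past it. The exact figure depends on the block's sideways play.
  - The wrist view put it about 1 mm past, so I left the block where it was.
- **Disagreement between methods:** a rougher image-shift method gave apparent shifts of 0.4–0.7 px for the rod, carton and wheel. I took these as artefacts of the small image windows, because the finer comparison above does not show them.

The largest wrist force I saw was about 13 N, far below the limit.

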